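# Hold the stop blade in the gearbox inspection slot

## Task

Pull the flat stop blade (flat-sided handle; leave the round punch) up out of its bench holder and pass its blade down through the narrow slot in the cover of the small gearbox, as a stop for the shaft. Finish while still gripping the tool, holding it still and upright with a little over half of its blade through the slot, its collar clear above the cover, and not pushing hard on the slot. Do not disturb the punch, spray can, bearing or socket.

Things in the scene. Friction and masses are not known exactly. Their poses are not given: they have to be found in the camera images.
- blade_handle (a point): Handle centre of the loose stop blade, upright, 0.2 kg, 156 mm tall: flat steel blade 24 x 6 mm, 70 mm long; collar 40 x 26 mm, 6 mm thick; wooden handle 30 x 22 mm, 80 mm tall. x along the widths (24, 40, 30), y along the thicknesses (6, 26, 22), z up. The point is 40 mm under the handle's top, 116 mm above the blade's end. Grip it from above across the 22 mm. Same after a half turn about z.
- blade_tip (a point): Middle of the lower end of the stop blade, axes as the handle's: on the centre line, 116 mm under the handle's centre. The collar's underside is 70 mm above this point.
- slot (a point): Centre of the slot, on the upper face of the flat level cover (200 x 140 mm, 110 mm above the bench) of the small fixed reduction gearbox. x along the slot, y across, z up. Slot 26 x 8 mm (1 mm clearance each side of the blade), mouth bevelled 2 mm, cover 8 mm thick; free below for the whole blade. The collar does not pass. 5 mm bolt heads near the cover's long edges. Same after a half turn.
- blade_holder_mouth (a point): Centre of the mouth, 80 mm above the bench, of the steel holder bolted to the bench in which the stop blade stands. Well 30 (x) by 12 mm (y); the tool's collar rests on its rim with the blade 70 mm down in it, tool x along well x. Foot 90 x 70 mm. The tool is drawn straight up.
- punch_handle (a point): Centre of the round wooden handle (diameter 26 mm, 80 mm tall) of a loose round punch, 156 mm in all, standing in an identical holder. This tool is to be left alone. The two holders may change places.
- spray_can: Bystander: a blue spray can, radius 30 mm, 150 mm tall, origin at the centre of its underside. Leave it standing.
- bearing: Bystander: a steel bearing ring lying flat, 72 mm across, 22 mm high, origin at the centre of its underside.
- socket: Bystander: a steel socket standing on end, 30 mm across, 40 mm tall, origin at the centre of its underside.
Mind the look-alikes: they are no part of the job. Leave any blue look-alike of the part that bears blade_holder_mouth alone.

How it is judged:
On the way:
1. the stop blade is gripped and its lower end is clear above its holder (z of blade_tip in the frame of blade_holder_mouth above 0.003 m and contact force between the fingers and stop_blade above 1 N), for 0.2 s.
At the end, for the whole second after the job is handed in: Blade through the slot: its end 32 to 66 mm below the cover's upper face (collar 4 mm or more above it), within 8 mm of the slot's centre sideways, upright to 0.15 rad, in line to 0.3 rad, still (under 20 mm/s), gripped by the fingers, pressing on the gearbox with under 12 N (z of blade_tip in the frame of slot between -0.066 and -0.032 m and horizontal distance between blade_tip and slot below 0.008 m and angle between stop_blade's own z axis and vertical below 0.15 rad and angle between the x axis of stop_blade and the x axis of slot, either way round below 0.3 rad and contact force between the fingers and stop_blade above 1 N and contact force between stop_blade and gearbox below 12 N and linear speed of stop_blade below 0.02 m/s); the arm keeps its last pose, push and grip.
It fails at once if the punch is pulled or knocked (moved more than 30 mm) (distance of punch_handle from where it was at the start of the episode above 0.03 m).
It fails at once if the spray can, bearing or socket is displaced by more than 30 mm or the can is tipped (distance of any of spray_can, bearing, socket from where it was at the start of the episode above 0.03 m or angle between spray_can's own z axis and vertical above 0.5 rad).
It also fails if it takes over 45 s, if anything falls off the work surface, if the arm or the gripper's body presses on something with over 40 N, if the wrist force passes 120 N, or if a joint passes its speed limit or range.

## Robot

A 6-joint arm with a two-finger parallel gripper is mounted at the origin on the work surface. World frame = base frame: x ahead of the robot, y to its left, z up, the work surface at z = 0. Lengths are in m, angles in rad, forces in N, time in s.
With the tool pointing down it reaches from about 0.35 to 0.775 m from the base axis. Payload 5.5 kg.
Tool frame: the origin (TCP) lies at the very end of the fingers, on their centre line; the grasp point (between the pads) lies 19 mm behind it (grip_point_offset is the distance from the TCP to the grasp point, in m); z points along the fingers, y is the direction in which the jaws open and shut (so a half turn about z gives the same grasp; the last joint's range is limited). The gripper opens to 85 mm and grips with 20 to 120 N. Pads are 22 mm wide; open, the fingers measure 114 mm over their backs; the gripper's body (76 mm by 85 mm) begins 54 mm behind the grasp point. The pads swing forward as they close: fully open they stand 13 mm farther back than shut.
Start: joints at [1.016, 0.313, 0.046, 1.304, 0, 1.431], TCP at [0.232, 0.526, 0.231] pointing down, gripper open.
Joint ranges: [-2.76, 2.76], [-0.86, 1.69], [-1.03, 1.26], [-2.2, 2.34], [-1.47, 1.5], [-3.14, 3.14]. Speed limits (rad/s): [2.57, 2.57, 3.14, 3.14, 3.14, 3.14].

## Interface

Orientations are given as a unit quaternion [w, x, y, z].
In Python, from workcell import * gives the robot as it stands.
- The arm moves only by the shell command python3 -m crank 'ROWS' [OPENING] [FORCE]. ROWS is a JSON object of lists of equal length, an entry for each row: "travel": the shift along the tool's x, y, z in units of 40 mm (1.0 is 40 mm), a list of three; "turn": the turn about the tool's z in rad. In form: {"travel": [[x, y, z], ...], "turn": [turn, ...]}. A call has 1 to 5 rows; each row is the pose to reach, as a shift and turn from the pose commanded when the call began, along the tool's axes at that moment; what a row does not reach only later rows make up. A row lasts 1/12 s, in which the tool goes at most 41.7 mm and 7.16 degrees, less where a joint would pass 70% of its speed; a pose out of reach is approached as far as the arm can. A call with a gripper value outside its range is refused whole. OPENING is the finger opening in mm, from 0 to 85.4, set as the call begins (- or left out, the last holds). The fingers move at their own pace and stop on an object; FORCE is the grip in N (left out, the last holds). Time passes only in rows, so rows that repeat a pose let the fingers close. It gives the time, the measured TCP pose, the force and the opening at its end, in the units of the state.
- get_state(): the state, without advancing time (a new reading comes with each control period).
- read_camera(name): name is "side" or "top" or "wrist"; returns a dict with "image" (420x560x3 uint8, red, green, blue), "K" (3x3 intrinsics, pixels), "k1" (the pictures are not rectified: a ray, as slopes to the right and down, at radius r is drawn at 1 + k1 r^2 times it, then the intrinsics apply), "R" (3x3) and "t" (3): a world point X has camera coordinates R X + t. Camera axes: x right, y down, z forward; pixel columns grow to the right and rows downward; lengths in m; the calibration is good to about 2 mm. A picture is of the moment at which its call begins. There is no depth.
- hand_in(): hands the job in, once; it reports no verdict.
The state is a dict: "clock": time; "joint_pos": joint angles; "qvel": joint speeds; "tau": joint torques, N m; "tcp_pos": TCP position; "orientation": TCP orientation; "wrist_force": force on the tool from outside, world axes, zero at the start; "ft_torque": the same for the moment, N m; "finger_gap": finger opening in m.
Only numpy, scipy, OpenCV 4.12 (cv2) and the standard library are available. Lean on these libraries where they do the work, as an engineer would, in place of code of your own. Each camera call takes 0.05 s, during which the arm holds its last target. There are 200 camera calls.

## Working session

There is one attempt and no reset: what is moved stays moved. The work goes in short steps, Python scripts to look and compute and a shell command to move; the robot and the scene stay as the last step left them, time stands still between calls to the robot, and variables do not carry over. Pictures are saved under pics/ and viewed, about 8 in all and at most 12, crops included, and the job is handed in when it is done.

```bash
mkdir -p pics; cat > h.py <<'E'
from workcell import *
import numpy as np, cv2
def cam(n):
    c=read_camera(n); return c
def save(c,f): cv2.imwrite('pics/'+f,cv2.cvtColor(c['image'],cv2.COLOR_RGB2BGR))
def ray(c,px):
    K=c['K'];k=c['k1']
    d=np.array([(px[0]-K[0,2])/K[0,0],(px[1]-K[1,2])/K[1,1]]);u=d.copy()
    for _ in range(20): u=d/(1+k*(u@u))
    R=np.array(c['R']);v=R.T@np.array([u[0],u[1],1]);return -R.T@np.array(c['t']),v/np.linalg.norm(v)
def onz(c,px,z):
    o,v=ray(c,px);return o+v*(z-o[2])/v[2]
def proj(c,X):
    p=np.array(c['R'])@np.array(X)+np.array(c['t']);s=p[:2]/p[2];s=s*(1+c['k1']*(s@s));K=c['K']
    return np.array([K[0,0]*s[0]+K[0,2],K[1,1]*s[1]+K[1,2]])
def tri(c1,p1,c2,p2):
    o1,v1=ray(c1,p1);o2,v2=ray(c2,p2)
    A=np.stack([v1,-v2],1);s=np.linalg.lstsq(A,o2-o1,rcond=None)[0]
    a,b=o1+s[0]*v1,o2+s[1]*v2;return (a+b)/2,np.linalg.norm(a-b)
E
python3 - <<'E'
from h import *
import pickle
D={}
for n in('top','side'):
    c=cam(n);save(c,n+'0.png');D[n]=c;o,v=ray(c,(280,210));print(n,o,v,c['k1'],c['K'][0])
pickle.dump(D,open('D.pkl','wb'))
print(get_state())
E
```

```text
top [0.27491478 0.08627877 1.33391805] [ 0.22462024  0.00416703 -0.97443747] -0.17781499182373028 [515.65001697   0.         281.10239101]
side [ 0.45207263 -0.46345719  0.68174245] [ 0.11890744  0.6753671  -0.72783261] -0.022141880697364526 [430.60653894   0.         285.96422987]
{'clock': 0.1, 'joint_pos': array([1.01642188e+00, 3.13961755e-01, 4.50745992e-02, 1.30363431e+00,
       9.31726782e-06, 1.43120025e+00]), 'qvel': array([-0.001647  , -0.00051496,  0.00309489,  0.00011549,  0.00152225,
       -0.00138885]), 'tau': array([ 3.01622087e-03, -4.81724489e+01,  2.99243528e+01,  1.27001156e-02,
       -1.00645811e-04,  2.79881812e-05]), 'tcp_pos': array([0.23146735, 0.52583054, 0.23046997]), 'orientation': array([-2.97709698e-04,  2.05905659e-01,  9.78571467e-01, -8.09576973e-04]), 'wrist_force': array([0.0415757 , 0.2806395 , 0.40668031]), 'ft_torque': array([-0.00997438, -0.0460075 , -0.04447181]), 'finger_gap': 0.08544081179078797}
```

View pics/top0.png

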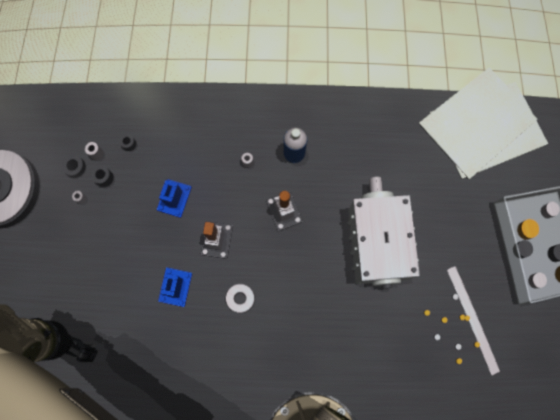

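View pics/side0.png

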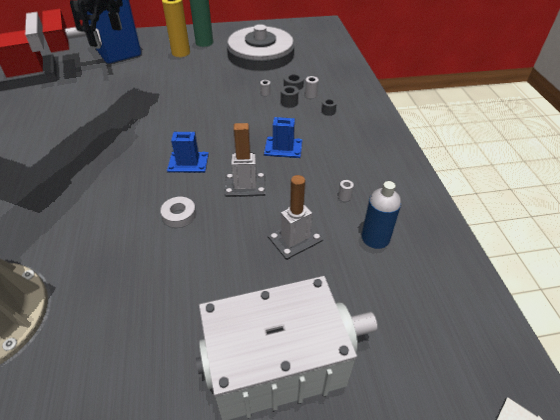

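Top and side show these candidates for the stop blade: a square-looking handle at top (210,230) / side (242,142), and a round handle at top (285,198) / side (298,195). The blue look-alike holders at top (173,197) and (176,287) are empty. The slot is at top (387,238) / side (275,329). I choose the square handle and check it in a close crop.

```bash
python3 - <<'E'
from h import *
import pickle
D=pickle.load(open('D.pkl','rb'))
T,S=D['top']['image'],D['side']['image']
def cr(I,x,y,w,h,W,H): return cv2.resize(I[y:y+h,x:x+w],(W,H),interpolation=cv2.INTER_CUBIC)
a=np.hstack([cr(T,190,210,50,50,400,300)[:, :],cr(S,215,115,60,45,400,300)])
b=np.hstack([cr(T,362,220,50,37,400,300),cr(S,245,307,60,45,400,300)])
cv2.imwrite('pics/crop1.png',cv2.cvtColor(np.vstack([a,b]),cv2.COLOR_RGB2BGR))
for n,I in(('top',T),('side',S)):
    hsv=cv2.cvtColor(I,cv2.COLOR_RGB2HSV)
    m=cv2.inRange(hsv,(3,110,30),(20,255,255))
    k,l,s,ce=cv2.connectedComponentsWithStats(m)
    for i in range(1,k):
        if s[i,4]>60: print(n,s[i],ce[i],cv2.minAreaRect(np.argwhere(l==i)[:,::-1].astype(np.float32)))
E
```

```text
top [280 191  10  16 126] [284.24603175 197.92063492] ((284.5, 198.5), (15.0, 9.0), 90.0)
top [518 219  21  20 294] [528.38095238 228.57142857] ((528.1000366210938, 228.70004272460938), (18.335756301879883, 20.124608993530273), 63.43495178222656)
top [203 222  11  14 129] [208.40310078 228.57364341] ((208.0, 228.5), (13.0, 10.0), 90.0)
side [161   0  14  26  88] [166.21590909  11.17045455] ((168.90383911132812, 11.519229888916016), (25.691213607788086, 11.374736785888672), 78.69007110595703)
side [169   0  19  45 157] [178.77707006  21.95541401] ((177.34017944335938, 22.24180030822754), (43.457157135009766, 16.386966705322266), 84.80557250976562)
side [172  46  18  11  70] [180.54285714  51.81428571] ((180.5, 51.0), (10.0, 17.0), 90.0)
side [ 378   67  182   45 2640] [474.71098485  81.12083333] ((470.20660400390625, 80.23775482177734), (183.47740173339844, 40.722991943359375), 6.594515323638916)
side [234 123  16  36 485] [241.6        140.11134021] ((241.50096130371094, 140.52169799804688), (35.48821258544922, 14.16053581237793), 87.51044464111328)
side [291 175  14  39 476] [296.99159664 193.55252101] ((297.5, 194.0), (38.0, 13.0), 90.0)
```

View pics/crop1.png

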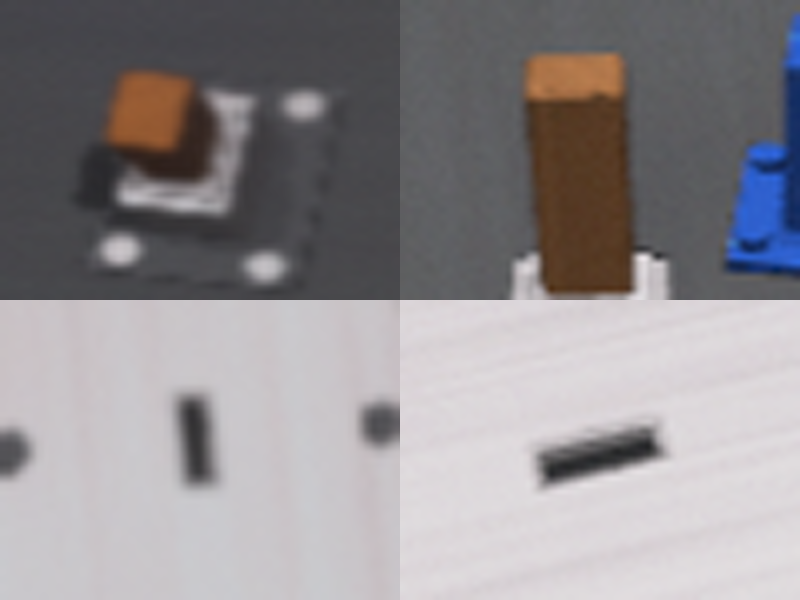

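The crop confirms it: the handle is square-edged with a flat top face, centred near top (209,228) / side (241.5,126). The slot runs along image-vertical in top, and the cover's bolt heads are dark discs.

```bash
python3 - <<'E'
from h import *
import pickle
D=pickle.load(open('D.pkl','rb'));T,S=D['top'],D['side']
tp=np.array([[205.3,222],[214,223],[212.5,235.3],[203.4,232.5]]);sp=np.array([[234.05,123.5],[248.3,123.3],[249,129.5],[234.5,130]])
for c,p in((T,tp),(S,sp)):
    q=np.array([onz(c,x,.166)[:2] for x in p]);print(q.round(4).tolist(),q.mean(0))
print('tri',tri(T,tp.mean(0),S,sp.mean(0)))
# slot + bolts by dark masks
for n,c,roi in(('top',T,(355,190,65,95)),('side',S,(200,280,160,110))):
    x,y,w,h=roi;g=cv2.cvtColor(c['image'],cv2.COLOR_RGB2GRAY)[y:y+h,x:x+w]
    m=(g<110).astype(np.uint8);k,l,s,ce=cv2.connectedComponentsWithStats(m)
    for i in range(1,k):
        if 8<s[i,4]<130:
            p=ce[i]+[x,y]
            pts=np.argwhere(l==i)[:,::-1]+[x,y]
            q=np.array([onz(c,a,.11)[:2] for a in pts]);e,V=np.linalg.eigh(np.cov(q.T))
            print(n,s[i,4],p.round(1),onz(c,p,.11)[:2].round(4),onz(c,p,.115)[:2].round(4),'ang',np.degrees(np.arctan2(V[1,1],V[0,1])).round(1),np.ptp(q@V,axis=0).round(4))
E
```

```text
[[0.511, 0.2638], [0.5092, 0.2433], [0.4802, 0.2453], [0.4861, 0.2668]] [0.49660668 0.2547797 ]
[[0.485, 0.2674], [0.5135, 0.2636], [0.5124, 0.2425], [0.4838, 0.2454]] [0.49866699 0.25473797]
tri (array([0.49768871, 0.25494291, 0.16553138]), np.float64(0.0020191541365355728))
top 102 [361.3 192.9] [ 0.6056 -0.1079] [ 0.6042 -0.1071] ang 106.1 [0.0221 0.0438]
top 13 [404.8 201.2] [ 0.5875 -0.2166] [ 0.5862 -0.2154] ang 106.7 [0.0079 0.0106]
top 14 [358.8 204.4] [ 0.5764 -0.1013] [ 0.5751 -0.1006] ang 119.1 [0.0077 0.01  ]
top 14 [355.1 225.2] [ 0.5239 -0.092 ] [ 0.5229 -0.0913] ang -177.7 [0.0026 0.0273]
top 28 [386.  236.5] [ 0.4978 -0.1675] [ 0.4969 -0.1664] ang -178.5 [0.0057 0.0222]
top 13 [409.4 234.6] [ 0.5038 -0.2256] [ 0.5028 -0.2243] ang 133.9 [0.0069 0.009 ]
top 14 [362.5 238.5] [ 0.4916 -0.1098] [ 0.4907 -0.109 ] ang 135.9 [0.0068 0.0105]
top 14 [413.3 269.5] [ 0.4185 -0.2332] [ 0.4179 -0.2319] ang 135.8 [0.0085 0.0088]
top 14 [365.8 273.4] [ 0.4073 -0.1173] [ 0.4067 -0.1164] ang 115.8 [0.0075 0.0098]
side 44 [317.1 283. ] [ 0.5766 -0.0985] [ 0.5755 -0.1017] ang 64.8 [0.010
[... 315 characters left out ...]
4] ang -175.8 [0.0066 0.025 ]
side 64 [343.5 350. ] [ 0.588  -0.2139] [ 0.5868 -0.216 ] ang 80.3 [0.0114 0.0119]
side 20 [338.5 363.2] [ 0.5762 -0.2312] [ 0.5751 -0.2332] ang -171.6 [0.0039 0.0103]
side 66 [285.1 366. ] [ 0.5031 -0.2225] [ 0.5027 -0.2246] ang 95.6 [0.0109 0.0123]
side 19 [325.5 366.7] [ 0.5574 -0.2329] [ 0.5565 -0.2349] ang -180.0 [0.0039 0.0108]
side 10 [312.6 370.3] [ 0.5389 -0.2348] [ 0.5381 -0.2368] ang 156.8 [0.0034 0.0055]
side 11 [307.5 371.4] [ 0.5317 -0.2351] [ 0.531 -0.237] ang -165.1 [0.0042 0.0056]
side 15 [341.6 373.3] [ 0.5766 -0.2457] [ 0.5756 -0.2476] ang -178.0 [0.004  0.0118]
side 74 [223.3 382.3] [ 0.4183 -0.2305] [ 0.4186 -0.2326] ang 89.6 [0.0109 0.0125]
```

```bash
cat > go.py <<'E'
import sys
from h import *
from scipy.spatial.transform import Rotation as Ro
def rem(x,y,z,yaw):
    s=get_state();q=s['orientation'];R=Ro.from_quat([q[1],q[2],q[3],q[0]]).as_matrix()
    d=R.T@(np.array([x,y,z])-s['tcp_pos'])/.04
    a=np.arctan2(R[1,1],R[0,1]);t=(a-np.radians(yaw)+np.pi/2)%np.pi-np.pi/2
    print('travel',d.round(3),'turn',round(t,3),'clock',s['clock'],'tcp',s['tcp_pos'].round(4),'tilt',np.degrees(np.arccos(-R[2,2])).round(2),'F',s['wrist_force'].round(1),'gap',s['finger_gap'])
if __name__=='__main__': rem(*map(float,sys.argv[1:5]))
E
python3 -m crank '{"travel":[[-0.6,-0.24,0],[-1.3,-0.52,0],[-2.0,-0.8,0],[-2.7,-1.08,0],[-3.4,-1.36,0]],"turn":[-0.06,-0.12,-0.18,-0.24,-0.3]}' 85
python3 go.py .4975 .2548 .23 83.5
```

```text
clock: 0.52
tcp_pos: [0.3348, 0.4205, 0.2308]
orientation: [-0.0, 0.056, 0.998, -0.0]
wrist_force: [-0.2, 1.6, 0.5]
finger_gap: 0.0849
travel [-4.503 -3.664  0.021] turn 0.002 clock 0.5167 tcp [0.3348 0.4205 0.2308] tilt 0.05 F [-0.2  1.6  0.5] gap 0.08485403231596236
```

```bash

python3 -m crank '{"travel":[[-0.7,-0.55,0],[-1.4,-1.1,0],[-2.1,-1.65,0],[-2.8,-2.2,0],[-3.5,-2.8,0]],"turn":[0,0,0,0,0]}' >/dev/null
python3 -m crank '{"travel":[[-0.4,-0.4,0],[-0.7,-0.6,0],[-0.8,-0.7,0],[-0.8,-0.7,0],[-0.8,-0.7,0]],"turn":[0,0,0,0,0]}'
python3 go.py .4975 .2548 .23 83.5
python3 - <<'E'
from h import *
import pickle
c=cam('wrist');save(c,'w1.png');pickle.dump(c,open('w1.pkl','wb'))
E
```

```text
clock: 1.35
tcp_pos: [0.4884, 0.2635, 0.2311]
orientation: [-0.001, 0.057, 0.998, 0.0]
wrist_force: [-0.2, 0.1, 0.4]
finger_gap: 0.0853
travel [-0.251 -0.19   0.027] turn -0.001 clock 1.35 tcp [0.4884 0.2635 0.2311] tilt 0.06 F [-0.2  0.1  0.4] gap 0.08531425927810592
```

View pics/w1.png

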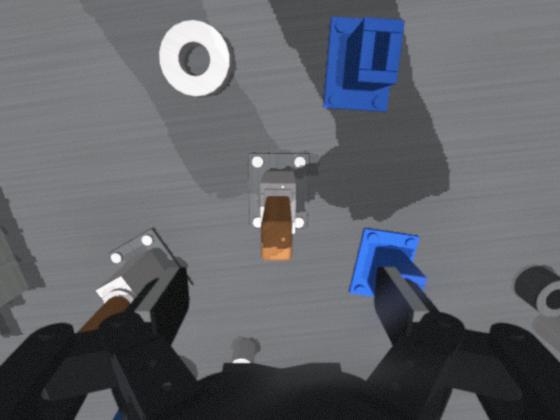

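The wrist view shows the handle end-on at about (277,252), between the open fingers, with its brown sides above and its 22 mm width across the image. The punch stays at left (115,300), outside the fingers.

```bash
python3 - <<'E'
from h import *
import pickle
c=pickle.load(open('w1.pkl','rb'))
hsv=cv2.cvtColor(c['image'],cv2.COLOR_RGB2HSV)
m=cv2.inRange(hsv,(3,110,135),(20,255,255));m[:,:240]=0
k,l,s,ce=cv2.connectedComponentsWithStats(m);i=1+np.argmax(s[1:,4]);print(s[i],ce[i])
p=np.argwhere(l==i)[:,::-1].astype(np.float32)
q=np.array([onz(c,a,.166)[:2] for a in p]);r=cv2.minAreaRect(q.astype(np.float32)*1000);print(r,q.mean(0))
print(ray(c,ce[i]))
E
python3 go.py .4975 .2548 .107 83.5
```

```text
[262 243  29  17 371] [275.67654987 252.86792453]
((505.0365905761719, 257.9866943359375), (19.69923210144043, 12.072291374206543), 82.45222473144531) [0.50621531 0.2575637 ]
(array([0.41755252, 0.27156238, 0.37285102]), array([ 0.39316323, -0.06208368, -0.91737031]))
travel [-0.259 -0.2    3.105] turn 0.0 clock 1.4 tcp [0.4882 0.2639 0.2312] tilt 0.05 F [ 0.9 -0.1 -0.3] gap 0.08502053788551192
```

```bash

python3 -m crank '{"travel":[[-0.15,-0.1,0],[-0.23,-0.18,0.3],[-0.23,-0.18,0.8],[-0.23,-0.18,1.3],[-0.23,-0.18,1.7]],"turn":[0,0,0,0,0]}' >/dev/null
python3 -m crank '{"travel":[[0,0,0.4],[0,0,0.8],[0,0,1.1],[0,0,1.25],[0,0,1.25]],"turn":[0,0,0,0,0]}'
python3 go.py .4975 .2555 .107 83.5
```

```text
clock: 2.23
tcp_pos: [0.4961, 0.255, 0.1119]
orientation: [-0.001, 0.057, 0.998, -0.0]
wrist_force: [0.1, 0.3, -0.9]
finger_gap: 0.0852
travel [-0.033  0.017  0.124] turn 0.0 clock 2.2333 tcp [0.4961 0.255  0.1119] tilt 0.15 F [ 0.1  0.3 -0.9] gap 0.08516751459714261
```

```bash

python3 -m crank '{"travel":[[0,0,0.1],[0,0,0.1],[0,0,0.1],[0,0,0.1],[0,0,0.1]],"turn":[0,0,0,0,0]}' 10 50
python3 -m crank '{"travel":[[0,0,0],[0,0,0],[0,0,0],[0,0,0],[0,0,0]],"turn":[0,0,0,0,0]}'
python3 go.py .4975 .2555 .107 83.5
```

```text
clock: 2.65
tcp_pos: [0.4979, 0.255, 0.11]
orientation: [0.001, 0.057, 0.998, 0.0]
wrist_force: [0.6, 1.2, 1.0]
finger_gap: 0.0248
clock: 3.07
tcp_pos: [0.498, 0.2553, 0.1099]
orientation: [0.001, 0.057, 0.998, 0.001]
wrist_force: [0.5, 2.9, 2.9]
finger_gap: 0.0214
travel [0.013 0.003 0.073] turn -0.001 clock 3.0667 tcp [0.498  0.2553 0.1099] tilt 0.11 F [0.5 2.9 2.9] gap 0.021355542144354613
```

```bash

python3 -m crank '{"travel":[[0,0,-0.2],[0,0,-0.5],[0,0,-0.9],[0,0,-1.3],[0,0,-1.7]],"turn":[0,0,0,0,0]}'
python3 -m crank '{"travel":[[0,0,-0.5],[0,0,-1.0],[0,0,-1.5],[0,0,-2.0],[0,0,-2.5]],"turn":[0,0,0,0,0]}' >/dev/null
python3 -m crank '{"travel":[[0,0,-0.3],[0,0,-0.6],[0,0,-0.6],[0,0,-0.6],[0,0,-0.6]],"turn":[0,0,0,0,0]}'
python3 go.py .497 -.167 .29 95.5
python3 - <<'E'
from h import *
import pickle
D=pickle.load(open('D.pkl','rb'));print(onz(D['top'],(285,196),.166))
c=cam('side');save(c,'s1.png')
E
```

```text
clock: 3.48
tcp_pos: [0.4965, 0.255, 0.1768]
orientation: [-0.001, 0.057, 0.998, 0.0]
wrist_force: [0.2, 3.8, -3.5]
finger_gap: 0.0212
clock: 4.32
tcp_pos: [0.4969, 0.2541, 0.3]
orientation: [-0.001, 0.057, 0.998, -0.001]
wrist_force: [-0.9, 0.4, -2.6]
finger_gap: 0.0213
travel [ -1.212 -10.458   0.263] turn -0.211 clock 4.3167 tcp [0.4969 0.2541 0.3   ] tilt 0.14 F [-0.9  0.4 -2.6] gap 0.02134166654334
[0.57804529 0.08045769 0.166     ]
```

View pics/s1.png

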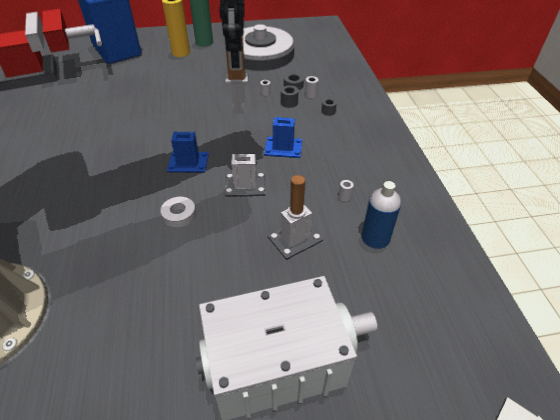

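The side view shows the stop blade held under the gripper, blade at (239,95), its holder empty at (244,172), and the punch untouched. Next is the move across to the slot.

```bash

python3 -m crank '{"travel":[[-0.05,-0.4,0],[-0.12,-1.1,0],[-0.2,-1.8,0],[-0.3,-2.5,0],[-0.38,-3.2,0]],"turn":[0,0,0,0,0]}' >/dev/null
python3 -m crank '{"travel":[[-0.08,-0.7,0],[-0.16,-1.4,0],[-0.24,-2.1,0],[-0.32,-2.8,0],[-0.4,-3.5,0]],"turn":[0,0,0,0,0]}' >/dev/null
python3 -m crank '{"travel":[[-0.08,-0.7,0],[-0.16,-1.4,0],[-0.24,-2.1,0],[-0.32,-2.5,0],[-0.32,-2.7,0]],"turn":[-0.05,-0.1,-0.15,-0.2,-0.21]}' >/dev/null
python3 -m crank '{"travel":[[0,0,0],[0,0,0],[0,0,0]],"turn":[0,0,0]}'
python3 go.py .497 -.167 .25 95.5
```

```text
clock: 5.87
tcp_pos: [0.4977, -0.1233, 0.3007]
orientation: [-0.001, -0.048, 0.999, 0.0]
wrist_force: [-0.8, 0.9, -1.8]
finger_gap: 0.0215
travel [ 0.12  -1.088  1.266] turn -0.001 clock 5.8667 tcp [ 0.4977 -0.1233  0.3007] tilt 0.08 F [-0.8  0.9 -1.8] gap 0.021451344746281947
```

```bash

python3 -m crank '{"travel":[[0.05,-0.4,0],[0.1,-0.8,0.3],[0.12,-1.09,0.7],[0.12,-1.09,1.1],[0.12,-1.09,1.4]],"turn":[0,0,0,0,0]}' >/dev/null
python3 -m crank '{"travel":[[0,0,0],[0,0,0],[0,0,0],[0,0,0]],"turn":[0,0,0,0]}'
python3 go.py .497 -.167 .25 95.5
python3 - <<'E'
from h import *
import pickle
D={n:cam(n) for n in('side','top','wrist')};pickle.dump(D,open('D2.pkl','wb'))
x,y=(np.array(proj(D['side'],[.497,-.167,.14]))-[70,52]).astype(int)
print(x,y)
a=D['side']['image'][y:y+105,x:x+140];save(D['wrist'],'w2.png')
w=D['wrist']['image']
im=np.hstack([cv2.resize(a,(400,300),interpolation=cv2.INTER_CUBIC),cv2.resize(w,(400,300))])
cv2.imwrite('pics/c2.png',cv2.cvtColor(im,cv2.COLOR_RGB2BGR))
E
```

```text
clock: 6.62
tcp_pos: [0.4981, -0.1675, 0.2465]
orientation: [0.001, -0.048, 0.999, -0.0]
wrist_force: [-0.2, -0.5, -1.7]
finger_gap: 0.0214
travel [ 0.026  0.014 -0.088] turn 0.0 clock 6.6167 tcp [ 0.4981 -0.1675  0.2465] tilt 0.11 F [-0.2 -0.5 -1.7] gap 0.021435354215577778
204 267
```

View pics/c2.png

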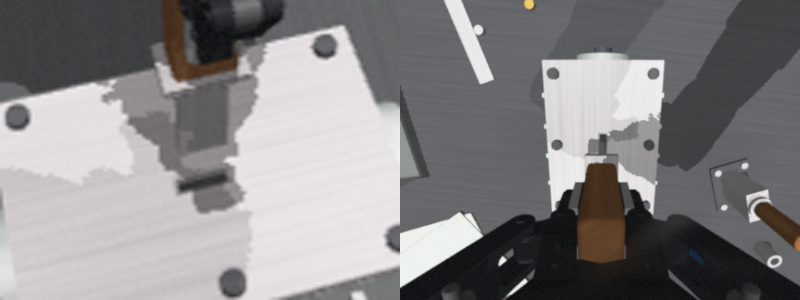

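Side crop: the blade hangs above the slot, its lower end at crop y≈150 and the slot at crop (203,183). The wrist view has the slot at (603,143) directly ahead of the collar at (601,158). Both look roughly aligned; I enlarge both to measure.

```bash
python3 - <<'E'
from h import *
import pickle
D=pickle.load(open('D2.pkl','rb'))
a=D['side']['image'][295:340,245:305];w=D['wrist']['image'][180:240,244:324]
im=np.hstack([cv2.resize(a,(400,300),interpolation=cv2.INTER_CUBIC),cv2.resize(w,(400,300),interpolation=cv2.INTER_CUBIC)])
im=cv2.convertScaleAbs(im,alpha=1.2)
cv2.imwrite('pics/c3.png',cv2.cvtColor(im,cv2.COLOR_RGB2BGR))
tcp=np.array([.4981,-.1675,.2465]);u=np.array([np.cos(np.radians(5.5)),np.sin(np.radians(5.5)),0]);v=np.array([-u[1],u[0],0])
sl=np.array([.497,-.167,.11])
pr=lambda n,X:(np.array(proj(D[n],X))-([245,295] if n=='side' else [244,180]))*(400/60 if n=='side' else 5)
for n in('side','wrist'):
    for nm,O,L,W in(('tip',tcp-[0,0,.1],.012,.003),('collar bot',tcp-[0,0,.03],.02,.013),('slot',sl,.013,.004),('slotbevel',sl,.015,.006)):
        print(n,nm,[pr(n,O+a*L*u+b*W*v).round().tolist() for a,b in((-1,-1),(1,-1),(1,1),(-1,1))])
E
```

```text
side tip [[147.0, 177.0], [259.0, 150.0], [251.0, 125.0], [140.0, 152.0]]
side collar bot [[111.0, 47.0], [318.0, -1.0], [281.0, -112.0], [79.0, -67.0]]
side slot [[141.0, 265.0], [257.0, 236.0], [247.0, 203.0], [132.0, 232.0]]
side slotbevel [[134.0, 275.0], [268.0, 242.0], [254.0, 193.0], [121.0, 226.0]]
wrist tip [[169.0, 94.0], [170.0, 240.0], [207.0, 240.0], [208.0, 94.0]]
wrist collar bot [[73.0, 175.0], [80.0, 496.0], [298.0, 496.0], [305.0, 175.0]]
wrist slot [[169.0, 33.0], [169.0, 174.0], [214.0, 174.0], [214.0, 33.0]]
wrist slotbevel [[158.0, 22.0], [159.0, 184.0], [224.0, 184.0], [226.0, 22.0]]
```

View pics/c3.png

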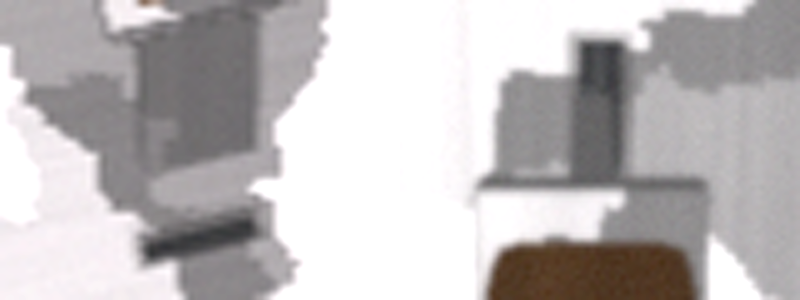

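The wrist view puts blade and slot within about 0.5 mm across the slot, and the side view needs about -0.6 mm along it. Yaw agrees. I make that correction and descend in stages, checking force.

```bash

python3 -m crank '{"travel":[[0.015,0.012,0.2],[0.015,0.012,0.4],[0.015,0.012,0.6],[0.015,0.012,0.75],[0.015,0.012,0.8]],"turn":[0,0,0,0,0]}'
python3 -m crank '{"travel":[[0,0,0],[0,0,0.1],[0,0,0.2],[0,0,0.3],[0,0,0.4]],"turn":[0,0,0,0,0]}'
python3 go.py .4975 -.167 .165 95.5
```

```text
clock: 7.18
tcp_pos: [0.4959, -0.1669, 0.2114]
orientation: [-0.001, -0.048, 0.999, 0.001]
wrist_force: [0.0, 0.7, -1.9]
finger_gap: 0.0211
clock: 7.6
tcp_pos: [0.4972, -0.1673, 0.1972]
orientation: [0.001, -0.048, 0.999, -0.0]
wrist_force: [0.3, 0.4, -1.4]
finger_gap: 0.0218
travel [-0.006  0.007  0.804] turn -0.001 clock 7.6 tcp [ 0.4972 -0.1673  0.1972] tilt 0.06 F [ 0.3  0.4 -1.4] gap 0.021783742936377512
```

```bash

python3 -m crank '{"travel":[[0,0,0.15],[0,0,0.3],[0,0,0.45],[0,0,0.6],[0,0,0.75]],"turn":[0,0,0,0,0]}'
python3 -m crank '{"travel":[[0,0,0],[0,0,0],[0,0,0],[0,0,0],[0,0,0]],"turn":[0,0,0,0,0]}'
python3 go.py .4975 -.167 .165 95.5
python3 - <<'E'
from h import *
import pickle
D={n:cam(n) for n in('side','top','wrist')};pickle.dump(D,open('D3.pkl','wb'))
a=D['side']['image'][230:410,160:400];w=D['wrist']['image'][180:240,244:324]
im=np.hstack([cv2.resize(a,(400,300),interpolation=cv2.INTER_CUBIC),cv2.resize(w,(400,300),interpolation=cv2.INTER_CUBIC)])
t=D['top']['image'][100:310,140:440]
im=np.vstack([im,cv2.resize(np.hstack([t,D['side']['image'][100:310,140:440]]),(800,280))])
cv2.imwrite('pics/c4.png',cv2.cvtColor(im,cv2.COLOR_RGB2BGR))
E
```

```text
clock: 8.02
tcp_pos: [0.4972, -0.1672, 0.1668]
orientation: [0.0, -0.048, 0.999, 0.0]
wrist_force: [3.4, 0.5, -0.2]
finger_gap: 0.0216
clock: 8.43
tcp_pos: [0.4971, -0.1673, 0.1674]
orientation: [0.0, -0.048, 0.999, 0.0]
wrist_force: [3.8, 1.8, -4.7]
finger_gap: 0.0215
travel [-0.011  0.005  0.059] turn -0.001 clock 8.4333 tcp [ 0.4971 -0.1673  0.1674] tilt 0.03 F [ 3.8  1.8 -4.7] gap 0.02146502606946417
```

View pics/c4.png

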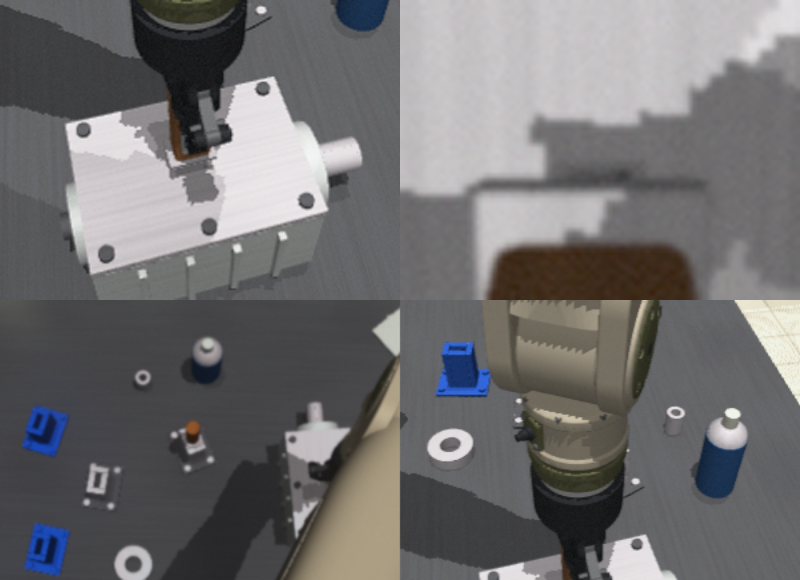

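The final views show the blade in the slot with the collar clear above the cover. The collar sits at the same place in the wrist image as before (y≈185), so it did not slip in the grip. The punch, can, socket and bearing are still in place. There is a side force of about 4 N along +x, so I ease toward it.

```bash

python3 -m crank '{"travel":[[-0.015,0,0],[-0.015,0,0],[-0.015,0,0],[-0.015,0,0],[-0.015,0,0]],"turn":[0,0,0,0,0]}'
python3 go.py .4975 -.167 .165 95.5
python3 -m crank '{"travel":[[0,0,0],[0,0,0],[0,0,0],[0,0,0],[0,0,0]],"turn":[0,0,0,0,0]}'
```

```text
clock: 9.0
tcp_pos: [0.4972, -0.1672, 0.1673]
orientation: [-0.0, -0.048, 0.999, 0.0]
wrist_force: [1.9, 2.4, -3.2]
finger_gap: 0.0212
travel [-0.007  0.005  0.058] turn -0.001 clock 9.0 tcp [ 0.4972 -0.1672  0.1673] tilt 0.01 F [ 1.9  2.4 -3.2] gap 0.02123532427466617
clock: 9.42
tcp_pos: [0.4973, -0.1673, 0.1673]
orientation: [-0.0, -0.048, 0.999, 0.0]
wrist_force: [2.1, 1.4, -1.4]
finger_gap: 0.0214
```

The side force is down to about 2 N, steady, and well under 12 N. Handing in.

```bash
python3 -c "
from workcell import *
print(hand_in()); s=get_state(); print(s['clock'],s['tcp_pos'],s['wrist_force'],s['finger_gap'])"
```

```text
the job is handed in; nothing more can be done
None
the job is handed in; nothing more can be done
```

I drew the flat-handled stop blade straight up out of its holder, carried it over the gearbox and lowered its blade through the cover slot. I handed in at about 9.4 s, still gripping it at a 21.4 mm finger opening. `hand_in()` gives no verdict, and no state could be read after it.

**Last checks:**
- **Depth:** the blade is about 43 mm below the cover face, with the collar about 27 mm above it. This is worked out from the tool height and the height of the grip. The wrist view showed no slip, but the tip itself is hidden, so allow about 2 mm either way.
- **Position:** the TCP is within about 0.5 mm of the measured slot centre, and it was upright to 0.03° or better and lined up with the slot.
- **Force:** side force on the tool was about 4 N when the blade first went in. A 0.6 mm shift brought it to about 2.5 N, and the arm was still.
- **Other objects:** the punch, can, bearing and socket looked undisturbed in the final pictures. I did not measure them.

**Disagreements:** the wrist camera put the handle about 3–4 mm further sideways than the top and side cameras, which agreed with each other. I went with those two, and the grasp and the fit both worked.

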